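Clear the glass inking slab before rolling out ink

ROBOT

A 6-joint arm with a two-finger parallel gripper is mounted at the origin on a cart in front of the work surface, level with it; the furniture and walls round the work are solid. World frame = base frame: x ahead of the robot, y to its left, z up, the work surface at z = 0. Lengths are in mm, angles in degrees, forces in N, time in s.
With the tool pointing down it reaches from about 300 to 850 mm from the base axis. Payload 4.2 kg.
Tool frame: the origin (TCP) lies midway between the tips of the shut fingers; the grasp point (between the pads) lies env.grasp_offset behind it (env.grasp_offset is the distance from the TCP to the grasp point, in mm); y points along the fingers, x is the direction in which the jaws open and shut, and the axes are right-handed (so a half turn about y gives the same grasp; the last joint's range is limited). The gripper opens to 91 mm and grips with 3 to 60 N. Pads are 32 mm wide; open, the fingers measure 118 mm over their backs; the gripper's body (76 mm by 178 mm) begins 60 mm behind the grasp point.
Start: joints at [62.51, 18.312, 89.639, -0, 72.044, -1.146], TCP at [255.172, 515.297, 213.976] pointing down, gripper open.
Joint ranges: [-177.97, 177.97], [-48.28, 115.42], [12.27, 149.76], [-77.06, 257.06], [2.81, 150.46], [-146.56, 146.56]. Speed limits (degrees/s): [147.25, 147.25, 180, 180, 180, 180].

INTERFACE

Orientations are given as [roll, pitch, yaw] about the fixed x, y, z axes, in that order (R = Rz(yaw) Ry(pitch) Rx(roll)).
In Python, from workcell import state, vision, job, env gives the robot as it stands.
- The arm moves only by the shell command python3 -m handwheel 'ROWS' [FORCE]. ROWS is JSON, a list of rows, each a list of 3 entries, a list of its own where there are three numbers: the finger opening in cm, from 0 to 9.12, then the shift along the tool's x, y, z in cm, then the turn about the tool's y in degrees. A call has 1 to 10 rows; each row is the pose to reach, as a shift and turn from the pose measured when the call began, along the tool's axes at that moment; what a row does not reach only later rows make up. A row lasts 1/10 s, in which the tool goes at most 50 mm and 8.59 degrees, less where a joint would pass 70% of its speed; a pose out of reach is approached as far as the arm can. A call with a gripper value outside its range is refused whole. The fingers move at their own pace and stop on an object; FORCE is the grip in N (left out, the last holds). Time passes only in rows, so rows that repeat a pose let the fingers close. It gives the time, the measured TCP pose, the force and the opening at its end, in the units of the state.
- state(): the state, without advancing time (a new reading comes with each control period).
- vision.grab_frame(name): name is "side" or "top"; returns the picture (384x512x3 uint8, red, green, blue); there is no depth.
- vision.camera_model(name): a dict with "fov_y" (degrees; the focal length in pixels is half the picture's height over the tangent of half this angle, whatever the lens; pixels are square), "cx", "cy" (the principal point, pixels), "extrinsics" (4x4, takes a point from world to camera coordinates). Camera axes: x right, y up, looking along -z (the intrinsics and any distortion apply to the point x, -y, -z); pixel columns grow to the right and rows downward; lengths in mm; the calibration is good to about 2 mm. A picture is of the moment at which its call begins. camera_model takes no time and is no camera call.
- job.job_done(): hands the job in, once; it reports no verdict.
The state is a dict: "time_s": time; "qpos": joint angles; "qvel": joint speeds; "effort": joint torques, N m; "ee_pos": TCP position; "ee_rot": TCP orientation; "force": force on the tool from outside, world axes, zero at the start; "torque": the same for the moment, N m; "gripper_width": finger opening in mm.
Only numpy, scipy, OpenCV 4.12 (cv2) and the standard library are available. Lean on these libraries where they do the work, as an engineer would, in place of code of your own. Each camera call takes 0.05 s, during which the arm holds its last target.

TASK

Clear the glass inking slab so that ink can be rolled out: take the four things that stand or lie on it one after another and put each into the wooden tray made to its outline on the left of the table, flat inside the rim: the jar in the wide round coaster, the dropper bottle in the narrow round coaster, the cork block lengthways in the rectangular tray and the gouge along the long narrow tray. Keep the jar and the bottle upright all the time, and leave alone the other gouge and the ink dabber, which are not on the slab.

Things in the scene. Friction and masses are not known exactly. Their poses are not given: they have to be found in the camera images.
- jar: closed round jar of clear glass with a pale label and a whitish-grey lid, 59 mm across, 75 mm high, 0.2 kg or so; it stands on the glass slab. The slab is a fixed pale glass plate 245 x 305 mm, 5 mm thick, right of the middle of the table. Origin: centre of the jar's underside, z up. Its sides are nearly straight, 57 mm wide at 50 mm above the foot.
- dropper_bottle: small brown dropper bottle with a black cap and teat, standing on the glass slab; body 33 mm across up to 62 mm above the foot, then a shoulder and cap 24 mm across up to 77 mm, a thin teat up to 102 mm. Grip at about 60 mm above the foot leaves room for the teat. Origin: centre of its underside, z up.
- cork_block: brown cork sanding block lying on the glass slab: 50 mm along its x, 86 mm along its y, 26 mm high. Origin: centre of its underside, z up.
- red_gouge: lino gouge with a red pear-shaped handle, lying on the far side of the glass slab, behind the three other things; 167 mm long along its y axis (steel blade to +y, handle to -y), handle 22 mm thick. Origin: middle of its length, at the height of its underside. Grip it across the middle of the handle, 35 mm from the origin along -y; the handle's axis lies 11 mm above its underside.
- wide_coaster: fixed round wooden coaster for the jar: recess 84 mm across, 96 mm over all; floor 3 mm above the table, rim 8 mm. Origin: centre of its underside. No coaster or tray moves during the job, but their places vary from start to start.
- narrow_coaster: fixed round wooden coaster for the dropper bottle: recess 58 mm across, 70 mm over all; floor 3 mm above the table, rim 8 mm. Origin: centre of its underside.
- block_tray: fixed rectangular wooden tray for the cork block: recess 74 mm along its x and 110 mm along its y, wall 6 mm; floor 3 mm above the table, rim 8 mm. The block's long side goes along the tray's y. Origin: centre of its underside.
- long_tray: fixed long narrow wooden tray for the gouge, behind the row of the three others as seen from the robot: recess 40 mm along its x and 191 mm along its y, wall 6 mm; floor 3 mm above the table, rim 8 mm. The gouge lies along the tray's y, either way round, its length centred. Origin: centre of its underside.
- plain_gouge: a bystander off the slab, to be left alone: a gouge of the same kind with a pale wooden handle, 167 x 22 mm, lying between slab and trays and pointing away from the robot; origin: middle of its underside. Behind it stands a fixed etching press, 0.3 m high: its bed overhangs to x = 0.53 m for y = -0.11 to 0.09, its handwheel is at y = -0.15 from x = 0.60 on. Carry things round its front.
- small_dabber: a bystander, not on the slab: small grey-brown ink dabber, 38 mm across, 51 mm high, standing on the table just right of the slab. Origin: centre of its underside. To be left alone.

How it is judged:
By the outcome, as a careful person would: the job done as asked, in the order asked, and still so for the second after the job is handed in, with the robot touching nothing.
It also fails if it takes over 128 s, if anything falls off the work surface, if the arm or the gripper's body presses on something with over 40 N, if the wrist force passes 120 N, or if a joint passes its speed limit or range.

## Working session

There is one attempt and no reset: what is moved stays moved. The work goes in short steps, Python scripts to look and compute and a shell command to move; the robot and the scene stay as the last step left them, time stands still between calls to the robot, and variables do not carry over. Pictures are saved under pics/ and viewed, and the job is handed in when it is done.

```bash
ls; mkdir -p pics; python3 - <<'E'
from workcell import state, vision, job, env
import cv2,json
print(state()); print(env.grasp_offset)
for n in("side","top"):
    f=vision.grab_frame(n); cv2.imwrite(f"pics/{n}0.png",f[:,:,::-1]); print(n,vision.camera_model(n))
E
```

```text
pics
{'time_s': 0.0, 'qpos': array([ 6.25093012e+01,  1.83509954e+01,  8.97076480e+01, -5.93509953e-04,
        7.20428055e+01, -1.14704080e+00]), 'qvel': array([ 0.0024605 , -0.13931844, -0.0666963 ,  0.03863337, -0.01711815,
        0.04133937]), 'effort': array([-9.18880323e-04, -4.12445748e+01, -2.31980091e+01,  7.26771913e-02,
        4.55685973e-02, -1.54799482e-04]), 'ee_pos': array([254.93473593, 514.8251651 , 213.11833573]), 'ee_rot': array([-89.99853333,   0.10143974,  63.65652674]), 'force': array([ 0.3943386 , -1.1700573 , -0.95720908]), 'torque': array([0.02549838, 0.0271211 , 0.01014893]), 'gripper_width': 91.26122987074712}
18.8
side {'fov_y': 45.25505232194173, 'cx': 255.2981220545597, 'cy': 196.43636536598981, 'extrinsics': array([[ 9.68925202e-01, -2.46011255e-01,  2.57374488e-02,
        -5.19651750e+02],
       [ 1.14175513e-01,  5.37119448e-01,  8.35743173e-01,
        -4.95655147e+01],
       [-2.19426311e-01, -8.06834036e-01,  5.48517031e-01,
        -1.71676129e+03],
       [ 0.00000000e+00,  0.00000000e+00,  0.00000000e+00,
         1.00000000e+00]])}
top {'fov_y': 56.66341253192059, 'cx': 252.5583693093637, 'cy': 193.31326423685684, 'extrinsics': array([[-2.61133225e-02, -9.99515145e-01,  1.69578713e-02,
        -1.04081236e+02],
       [ 9.92290262e-01, -2.38612006e-02,  1.21616933e-01,
        -5.10098668e+02],
       [-1.21153332e-01,  2.00029528e-02,  9.92432241e-01,
        -1.02406598e+03],
       [ 0.00000000e+00,  0.00000000e+00,  0.00000000e+00,
         1.00000000e+00]])}
```

View images.

View pics/top0.png

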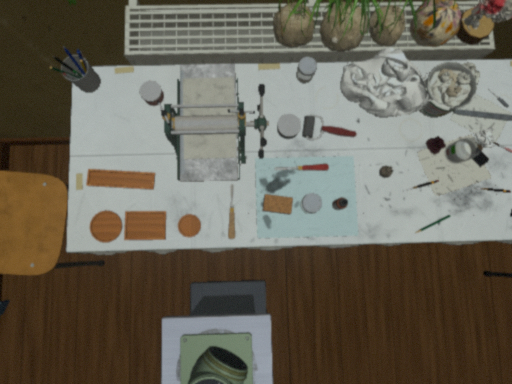

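View pics/side0.png

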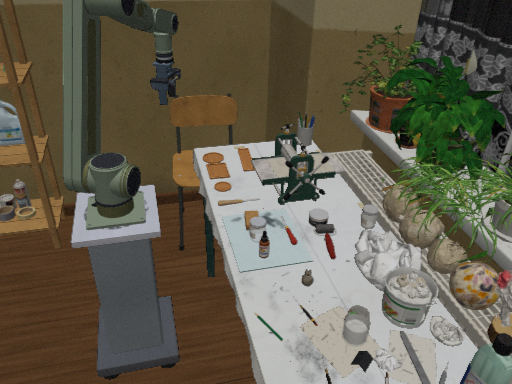

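```bash
cat > h.py <<'E'
import numpy as np, cv2
from workcell import state, vision, job, env
def K(n):
    m=vision.camera_model(n); f=192/np.tan(np.radians(m['fov_y']/2)); return m,f
def proj(n,p):
    m,f=K(n); p=np.atleast_2d(p); c=p@m['extrinsics'][:3,:3].T+m['extrinsics'][:3,3]
    return np.c_[m['cx']+f*c[:,0]/-c[:,2], m['cy']+f*-c[:,1]/-c[:,2]]
def ray(n,uv):
    m,f=K(n); uv=np.atleast_2d(uv).astype(float)
    d=np.c_[(uv[:,0]-m['cx'])/f, -(uv[:,1]-m['cy'])/f, -np.ones(len(uv))]
    R=m['extrinsics'][:3,:3]; return -R.T@m['extrinsics'][:3,3], d@R
def plane(n,uv,z):
    o,d=ray(n,uv); return o+d*((z-o[2])/d[:,2:3])
E
python3 - <<'E'
from h import *
for n in("top","side"):
    print(n,ray(n,[[0,0]])[0], proj(n,[[0,0,0],[255,515,214],[530,90,0],[530,-110,0],[600,-150,150]]).round(0).tolist())
    print(vision.camera_model(n).keys())
print(plane("top",[[105,226],[145,225],[189,225],[121,179],[312,203],[278,204],[340,203],[313,167],[232,215],[386,171],[70,248],[256,158],[356,156],[358,235],[258,238]],0).round(0).tolist())
E
```

```text
top [ 379.37902899  -95.71799472 1080.11772977] [[216.0, 371.0], [-14.0, 297.0], [184.0, 189.0], [250.0, 187.0], [265.0, 153.0]]
dict_keys(['fov_y', 'cx', 'cy', 'extrinsics'])
side [  132.46024956 -1486.35901504   996.47135528] [[116.0, 210.0], [168.0, 100.0], [248.0, 182.0], [261.0, 209.0], [284.0, 179.0]]
dict_keys(['fov_y', 'cx', 'cy', 'extrinsics'])
[[423.0, 328.0, 0.0], [423.0, 208.0, 0.0], [420.0, 77.0, 0.0], [565.0, 283.0, 0.0], [477.0, -298.0, 0.0], [477.0, -194.0, 0.0], [475.0, -384.0, 0.0], [589.0, -307.0, 0.0], [447.0, -53.0, 0.0], [571.0, -533.0, 0.0], [360.0, 430.0, 0.0], [621.0, -131.0, 0.0], [620.0, -442.0, 0.0], [376.0, -433.0, 0.0], [375.0, -130.0, 0.0]]
```

```bash
python3 - <<'E'
import cv2,numpy as np
a=cv2.imread("pics/top0.png"); c=a[150:250,75:400]; 
cv2.imwrite("pics/z1.png",cv2.resize(a[150:250,75:255],None,fx=4.4,fy=4.4,interpolation=cv2.INTER_CUBIC))
cv2.imwrite("pics/z2.png",cv2.resize(a[145:245,220:400],None,fx=4.4,fy=4.4,interpolation=cv2.INTER_CUBIC))
b=cv2.imread("pics/side0.png");cv2.imwrite("pics/z3.png",cv2.resize(b[190:300,190:340],None,fx=5,fy=5,interpolation=cv2.INTER_CUBIC))
h=cv2.cvtColor(a,cv2.COLOR_BGR2HSV)
for n,p in dict(coaster=(105,226),coaster2=(189,225),tray=(145,235),long=(121,179),cork=(278,204),jar=(312,203),bot=(340,203),g=(318,167),slab=(300,225),table=(230,170),plain=(232,225),shade=(270,186)).items(): print(n,h[p[1],p[0]],a[p[1],p[0]])
E
```

```text
coaster [ 14 157 125] [ 48  84 125]
coaster2 [ 14 149 135] [ 56  93 135]
tray [ 13 158 123] [ 47  81 123]
long [ 14 158 124] [ 47  84 124]
cork [ 16 131 128] [ 62  98 128]
jar [101  19 144] [144 140 133]
bot [12 29 44] [39 41 44]
g [  1 159 122] [ 46  49 122]
slab [ 87  32 173] [171 173 151]
table [ 70   6 124] [122 124 121]
plain [ 18  96 130] [ 81 110 130]
shade [87 31 75] [74 75 66]
```

View pics/z1.png

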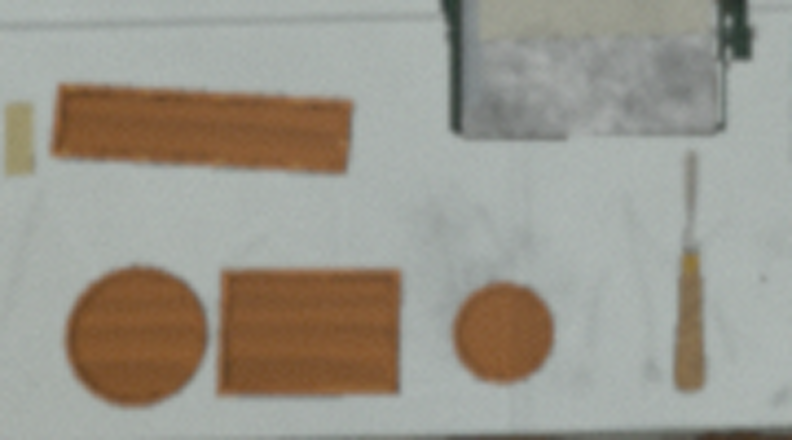

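View pics/z2.png

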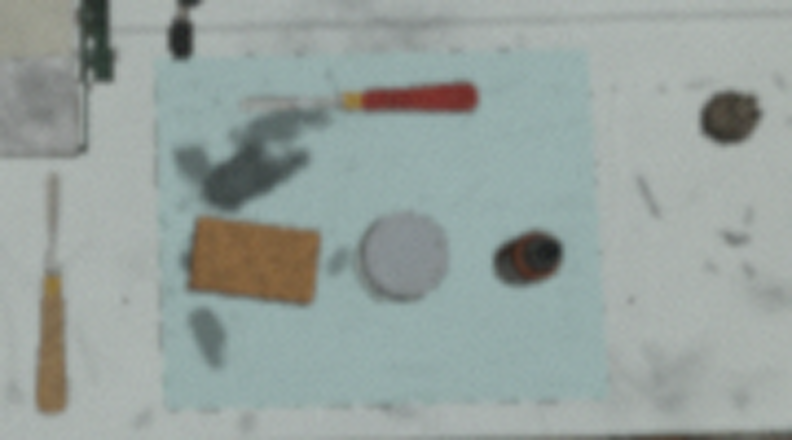

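View pics/z3.png

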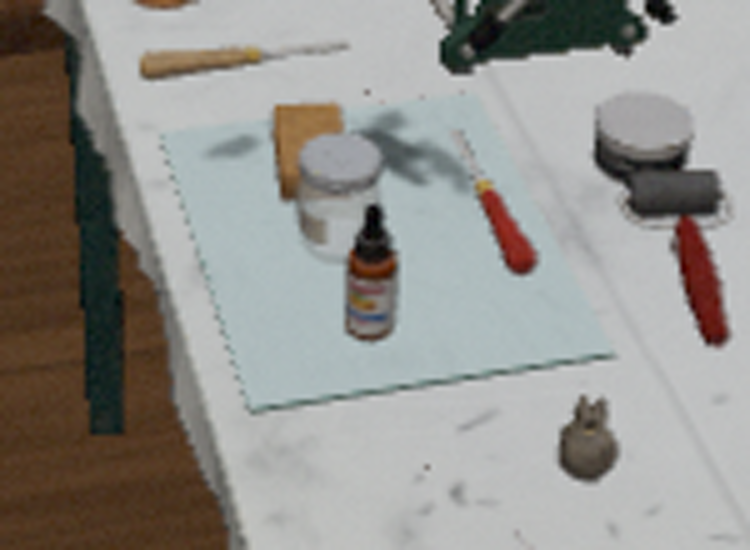

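```bash
cat > seg.py <<'E'
from h import *
def comps(im,mask,box,minA=40):
    m=np.zeros_like(mask); x0,y0,x1,y1=box; m[y0:y1,x0:x1]=mask[y0:y1,x0:x1]
    c,_=cv2.findContours(m,cv2.RETR_EXTERNAL,cv2.CHAIN_APPROX_NONE)
    return sorted([k for k in c if cv2.contourArea(k)>minA],key=cv2.contourArea,reverse=True)
def load(p):
    a=cv2.imread(p); a4=cv2.resize(a,None,fx=4,fy=4,interpolation=cv2.INTER_CUBIC); return a4,cv2.cvtColor(a4,cv2.COLOR_BGR2HSV)
def px(k): return (k.reshape(-1,2)+.5)/4-.5
def rect(k,z,n="top"):
    P=plane(n,px(k),z)[:,:2].astype(np.float32); (c,s,a)=cv2.minAreaRect(P); return np.round(c,1),np.round(s,1),round(a,1)
E
python3 - <<'E'
from seg import *
a,h=load("pics/top0.png")
H,S,V=cv2.split(h)
wood=((H>6)&(H<20)&(S>105)).astype(np.uint8)*255
for nm,box in dict(wide=(85,205,123.5,245),tray=(123.5,205,170,245),nar=(172,205,205,245),lng=(80,165,165,195)).items():
    k=comps(a,wood,[int(v*4) for v in box])
    print(nm,rect(k[0],8), 'circ',plane("top",[np.array(cv2.fitEllipse(px(k[0]).astype(np.float32))[0])],8).round(1))
k=comps(a,((H>6)&(H<22)&(S>85)).astype(np.uint8)*255,[4*v for v in(255,190,297,220)])[0]; print('cork',rect(k,31))
red=(((H<6)|(H>174))&(S>90)).astype(np.uint8)*255
k=comps(a,red,[4*v for v in(295,155,335,180)])[0]; print('gouge handle',rect(k,16))
sl=((H>80)&(H<96)&(S>20)).astype(np.uint8)*255
k=comps(a,cv2.morphologyEx(sl,cv2.MORPH_OPEN,np.ones((5,5))),[4*v for v in(250,150,365,245)])[0]; print('slab',rect(k,5))
jar=((H>97)&(H<130)&(S>10)).astype(np.uint8)*255
k=comps(a,jar,[4*v for v in(298,190,326,216)])[0]; print('jar lid',rect(k,80),plane("top",[cv2.fitEllipse(px(k).astype(np.float32))[0]],80))
dk=(V<75).astype(np.uint8)*255
k=comps(a,dk,[4*v for v in(325,190,355,215)])[0]; print('bottle',rect(k,5),[px(k).min(0),px(k).max(0)])
E
```

```text
wide (array([422.9, 323.3]), array([90.2, 90.9]), 1.1) circ [[422.7 323.2   8. ]]
tray (array([422.9, 206.8]), array([118.5,  81.1]), 88.6) circ [[422.6 206.9   8. ]]
nar (array([418.7,  75.7]), array([64.5, 63.1]), 44.0) circ [[418.8  75.6   8. ]]
lng (array([564.7, 281.9]), array([199.9,  48. ]), 85.3) circ [[564.5 282.3   8. ]]
cork (array([ 474.7, -189.2]), array([82.2, 46.8]), 81.0)
gouge handle (array([ 586.6, -309.6]), array([75.9, 15.5]), 88.7)
slab (array([ 498.7, -279. ]), array([306.9, 248.1]), 89.9)
jar lid (array([ 476.1, -278.7]), array([39.7, 48. ]), 18.2) [[ 474.71948814 -280.65845748   80.        ]]
bottle (array([ 474.4, -382.4]), array([27.8, 44.4]), 20.7) [array([332.625, 198.125]), array([346.625, 208.125])]
```

```bash
python3 - <<'E'
from seg import *
a,h=load("pics/top0.png")
H,S,V=cv2.split(cv2.GaussianBlur(h,(5,5),0))
b,g,r=[c.astype(int) for c in cv2.split(cv2.GaussianBlur(a,(7,7),0))]
print([(x,b[812,x*4]-r[812,x*4],V[812,x*4],S[812,x*4]) for x in range(298,326,2)])
lid=((S<26)).astype(np.uint8)*255
for k in comps(a,lid,[4*v for v in(298,188,326,218)])[:2]:
    print(rect(k,80),plane("top",[cv2.fitEllipse(px(k).astype(np.float32))[0]],80))
# bottle black cap/teat
blk=((V<60)&(S<110)).astype(np.uint8)*255
t=a[4*194:4*214,4*328:4*352]; cv2.imwrite("pics/bt.png",cv2.resize(t,None,fx=7,fy=7))
a2,h2=load("pics/side0.png")
t=a2[4*228:4*262,4*245:4*285]; cv2.imwrite("pics/bs.png",cv2.resize(t,None,fx=4,fy=4))
E
```

```text
[(298, np.int64(16), np.uint8(132), np.uint8(34)), (300, np.int64(14), np.uint8(143), np.uint8(30)), (302, np.int64(6), np.uint8(116), np.uint8(18)), (304, np.int64(7), np.uint8(138), np.uint8(14)), (306, np.int64(10), np.uint8(144), np.uint8(18)), (308, np.int64(10), np.uint8(143), np.uint8(17)), (310, np.int64(10), np.uint8(145), np.uint8(17)), (312, np.int64(11), np.uint8(145), np.uint8(19)), (314, np.int64(10), np.uint8(146), np.uint8(17)), (316, np.int64(10), np.uint8(143), np.uint8(18)), (318, np.int64(9), np.uint8(144), np.uint8(16)), (320, np.int64(8), np.uint8(143), np.uint8(15)), (322, np.int64(16), np.uint8(156), np.uint8(26)), (324, np.int64(18), np.uint8(173), np.uint8(30))]
(array([ 470.7, -280.4]), array([60.4, 58.9]), 88.6) [[ 470.21625628 -280.49931921   80.        ]]
```

View pics/bt.png

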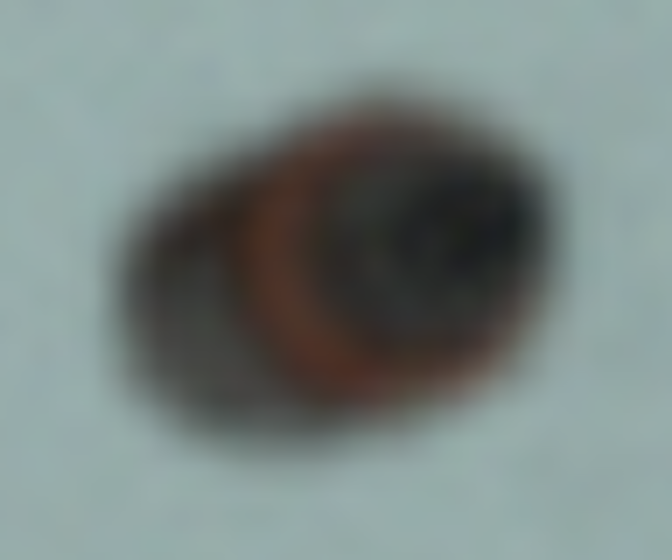

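View pics/bs.png

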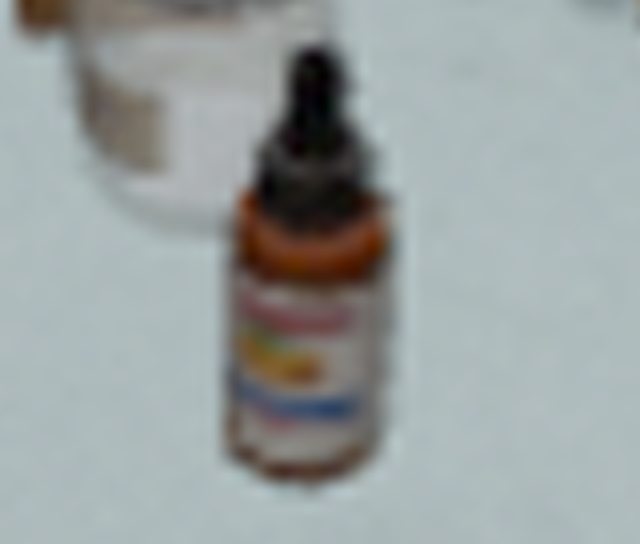

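```bash
python3 - <<'E'
from seg import *
print(plane("top",[[328+396/28-.4,194+247/28-.4]],65), plane("top",[[328+265/28-.4,194+307/28-.4]],5),plane("top",[[328+470/28-.4,194+220/28-.4]],107))
# side: foot centre, teat top
print(plane("side",[[245+305/16-.4,228+440/16-.4]],5),plane("side",[[245+315/16-.4,228+60/16-.4]],105),plane("side",[[245+312/16-.4,228+235/16-.4]],65))
a,h=load("pics/side0.png");H,S,V=cv2.split(h)
print(proj("side",[[470.5,-280.5,80],[475,-190,31],[499,-279,5]]))
E
```

```text
[[ 470.75730357 -371.91119416   65.        ]] [[ 469.96730169 -373.57071051    5.        ]] [[ 469.46537002 -367.95409247  107.        ]]
[[ 469.49125574 -374.49291645    5.        ]] [[ 467.3760482 -376.2184891  105.       ]] [[ 466.81334445 -381.56623175   65.        ]]
[[257.46563319 220.10918251]
 [251.98514424 216.3820753 ]
 [264.69498215 236.28270443]]
```

```bash
cat > plan.py <<'E'
import sys; from h import *
from scipy.spatial.transform import Rotation as Ro
s=state(); p=s['ee_pos']; R=Ro.from_euler('xyz',s['ee_rot'],degrees=True).as_matrix()
print('t',round(s['time_s'],2),'pos',p.round(1),'rot',s['ee_rot'].round(1),'F',s['force'].round(1),'w',round(s['gripper_width'],1),'q',s['qpos'].round(0))
for a in sys.argv[1:]:
    x,y,z,w=map(float,a.split(','))
    d=R.T@(np.array([x,y,z])-p)/10; yaw=np.degrees(np.arctan2(R[1,0],R[0,0]))
    t=(yaw-w+180)%360-180
    print(a,'-> shift cm',d.round(2).tolist(),'turn',round(t,1),'dist',round(np.linalg.norm(d),1))
E
python3 plan.py 380,0,214,20 471,-280.5,150,0
```

```text
t 0.1 pos [255.  514.9 213.2] rot [-90.    0.1  63.7] F [-0.8 -0.1 -0.6] w 90.9 q [63. 18. 90. -0. 72. -1.]
380,0,214,20 -> shift cm [-40.59, -0.01, -34.05] turn 43.7 dist 53.0
471,-280.5,150,0 -> shift cm [-61.68, 6.42, -54.65] turn 63.7 dist 82.7
```

```bash
python3 -m handwheel '[[9.1,[-4,0,-3.4],6],[9.1,[-8,0,-6.8],12],[9.1,[-12,0,-10.2],18],[9.1,[-16,0,-13.6],24],[9.1,[-20,0,-17],30],[9.1,[-24,0,-20.4],36],[9.1,[-28,0,-23.8],42],[9.1,[-32,0,-27.2],44],[9.1,[-36,0,-30.6],44],[9.1,[-40,0,-34],44]]' 20; python3 plan.py 471,-280.5,140,0
```

```text
time_s: 1.1
ee_pos: [375.8, 28.2, 213.8]
ee_rot: [-90.1, 0.0, 19.7]
force: [1.1, 0.3, -0.1]
gripper_width: 90.7
t 1.1 pos [375.8  28.2 213.8] rot [-90.1   0.   19.7] F [ 1.1  0.3 -0.1] w 90.7 q [  3.   0. 112.  -0.  68. -17.]
471,-280.5,140,0 -> shift cm [-1.42, 7.42, -32.26] turn 19.7 dist 33.1
```

```bash
python3 -m handwheel '[[9.1,[-1.5,0,-5],5],[9.1,[-3,0,-9],10],[9.1,[-4,1,-14],15],[9.1,[-4,2,-18],20],[9.1,[-3,3.5,-23],20],[9.1,[-2.2,5,-27.5],20],[9.1,[-1.7,6.5,-31],20],[9.1,[-1.4,7.4,-32.3],20],[9.1,[-1.4,7.4,-32.3],20],[9.1,[-1.4,7.4,-32.3],20]]'; python3 plan.py 471,-280.5,36,0; python3 - <<'E'
from h import *
for n in("top","side"):
    f=vision.grab_frame(n); cv2.imwrite(f"pics/{n}1.png",f[:,:,::-1])
a=cv2.imread("pics/top1.png")[140:250,220:400];b=cv2.imread("pics/side1.png")[150:290,180:360]
cv2.imwrite("pics/c1.png",np.vstack([cv2.resize(a,(540,330)),cv2.resize(b,(347,270)).copy() if 0 else cv2.copyMakeBorder(cv2.resize(b,(347,270)),0,0,0,193,0)]))
E
```

```text
time_s: 2.1
ee_pos: [470.5, -279.6, 140.0]
ee_rot: [-90.0, 0.1, -0.3]
force: [0.5, 1.0, -0.0]
gripper_width: 90.7
t 2.1 pos [ 470.5 -279.6  140. ] rot [-90.    0.1  -0.3] F [ 0.5  1.  -0. ] w 90.7 q [-32.  19. 100.  -0.  61. -32.]
471,-280.5,36,0 -> shift cm [0.07, 10.4, -0.09] turn -0.3 dist 10.4
```

View pics/c1.png

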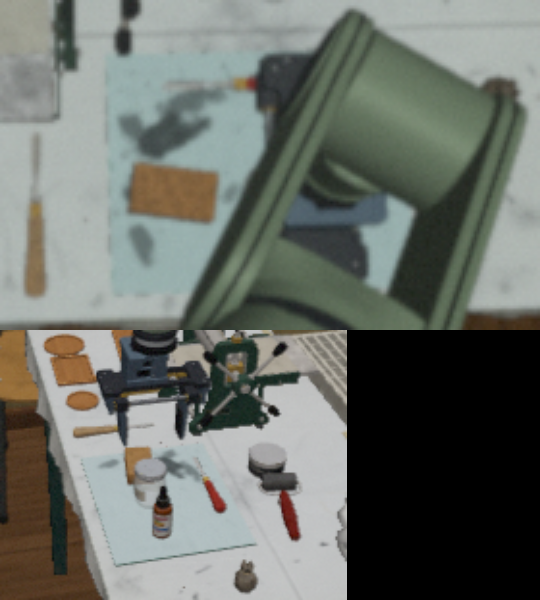

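```bash
python3 - <<'E'
from h import *
print(proj("side",[[470.5,-279.6,140],[470.5-52,-279.6,140],[470.5+52,-279.6,140]]))
E
```

```text
[[257.91310725 205.24464582]
 [242.5245161  207.12705639]
 [273.07202781 203.39032973]]
```

Consistent: fingertips straddle the jar in x, and the side view puts the tips at about (259,204) against a predicted (258,205). Descend.

```bash
python3 -m handwheel '[[9.1,[0,2,0],0],[9.1,[0,4,-0.1],0],[9.1,[0.1,6,-0.1],0],[9.1,[0.1,8,-0.1],0],[9.1,[0.1,9.5,-0.1],0],[9.1,[0.1,10.4,-0.1],0],[9.1,[0.1,10.4,-0.1],0]]' 20; python3 -m handwheel '[[5,[0,0,0],0],[5,[0,0,0],0],[5,[0,0,0],0],[5,[0,0,0],0],[5,[0,0,0],0],[5,[0,0,0],0],[5,[0,0,0],0],[5,[0,0,0],0]]' 20
```

```text
time_s: 2.9
ee_pos: [471.3, -279.5, 36.9]
ee_rot: [-90.0, 0.1, -0.2]
force: [-0.3, 0.7, 0.1]
gripper_width: 90.9
time_s: 3.7
ee_pos: [471.0, -279.5, 37.2]
ee_rot: [-90.0, 0.1, -0.2]
force: [-3.0, -0.7, 5.3]
gripper_width: 56.1
```

```bash
python3 -m handwheel '[[5,[0,-1,0],0],[5,[0,-2.5,0],0],[5,[0,-5,0],0],[5,[-1,-8,0],0],[5,[-3,-11,0],0],[5,[-5,-13,0],0],[5,[-7,-14,1],0],[5,[-9,-14,3],0],[5,[-10,-14,6],0],[5,[-10,-14,9],0]]' 30; python3 - <<'E'
from h import *
n="side"; f=vision.grab_frame(n); cv2.imwrite(f"pics/{n}2.png",cv2.resize(f[100:300,120:380,::-1],None,fx=2.5,fy=2.5))
E
python3 plan.py 423,323.3,180,0
```

```text
time_s: 4.7
ee_pos: [370.1, -188.0, 177.4]
ee_rot: [-90.0, 0.1, -0.3]
force: [-0.0, -0.2, -2.7]
gripper_width: 56.4
t 4.75 pos [ 369.7 -184.   177.2] rot [-89.7   0.1  -0.3] F [-1.   2.9 -2.1] w 56.0 q [-28.   6. 112.   0.  62. -28.]
423,323.3,180,0 -> shift cm [5.1, -0.06, 50.75] turn -0.3 dist 51.0
```

View pics/side2.png

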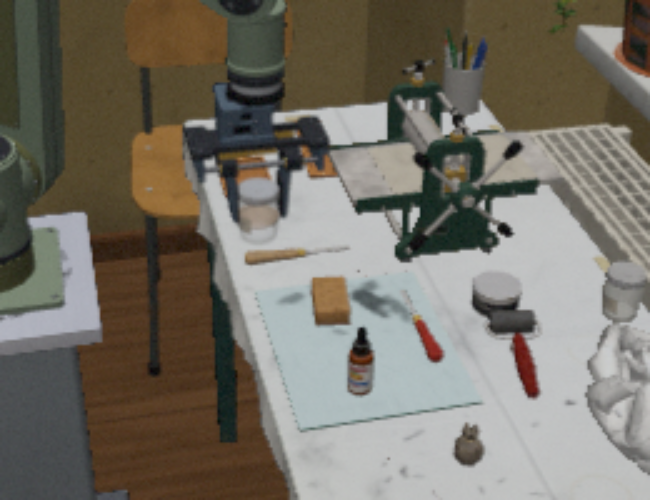

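Jar hangs upright between the fingers, at about (258,208) in the picture. Carry on to the wide coaster.

```bash
python3 -m handwheel '[[5,[0,0,3],0],[5,[0,0,7],0],[5,[0,0,11],0],[5,[0,0,15],0],[5,[0,0,19],0],[5,[0,0,23],0],[5,[0,0,27],0],[5,[0,0,31],0],[5,[0,0,34],0],[5,[0,0,36],0]]'; python3 plan.py 423,323.3,180,0; 
```

```text
time_s: 5.75
ee_pos: [371.3, 178.4, 179.0]
ee_rot: [-89.7, 0.1, -0.1]
force: [0.7, -0.9, -1.9]
gripper_width: 55.8
t 5.75 pos [371.3 178.4 179. ] rot [-89.7   0.1  -0.1] F [ 0.7 -0.9 -1.9] w 55.8 q [ 24.   5. 112.   0.  62.  24.]
423,323.3,180,0 -> shift cm [5.13, -0.03, 14.5] turn -0.1 dist 15.4
```

```bash
python3 -m handwheel '[[5,[1,0,3],0],[5,[2,0,6],0],[5,[3.2,0,9],0],[5,[4.2,0,12],0],[5,[5,0,14],0],[5,[5.1,0,14.5],0],[5,[5.1,0,14.5],0],[5,[5.1,0,14.5],0]]'; python3 - <<'E'
from h import *
for n in ("side","top"): f=vision.grab_frame(n); cv2.imwrite(f"pics/{n}3.png",f[:,:,::-1])
a=cv2.imread("pics/side3.png")[90:220,130:290];b=cv2.imread("pics/top3.png")[150:280,60:240]
cv2.imwrite("pics/c3.png",np.hstack([cv2.resize(a,None,fx=2.3,fy=2.3,),cv2.resize(b,None,fx=2.3,fy=2.3)]))
E
python3 plan.py 423,323.3,36,0
```

```text
time_s: 6.55
ee_pos: [422.1, 322.4, 179.5]
ee_rot: [-89.7, 0.2, -0.1]
force: [-0.4, -0.3, -2.0]
gripper_width: 56.1
t 6.65 pos [422.2 322.2 179.8] rot [-89.7   0.1  -0.2] F [ 0.  -0.2 -2.4] w 56.1 q [36. 16. 99.  0. 66. 36.]
423,323.3,36,0 -> shift cm [0.11, 14.38, 0.03] turn -0.2 dist 14.4
```

View pics/c3.png

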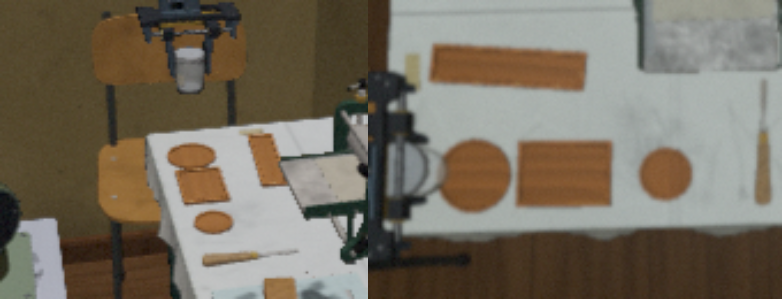

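```bash
python3 - <<'E'
from h import *
p=proj("top",[[422,322,147],[422,322,222]]); print(p,(p-[60,150])*2.3)
p=proj("side",[[422,322,147],[422,322,222]]); print((p-[130,90])*2.3)
E
python3 -m handwheel '[[5,[0,2,0],0],[5,[0.1,5,0],0],[5,[0.1,8,0],0],[5,[0.1,11,0],0],[5,[0.1,12.5,0],0],[5,[0.1,13.5,0],0],[5,[0.1,14,0],0],[5,[0.1,14.2,0],0],[5,[0.1,14.2,0],0]]';  python3 plan.py 423,323.3,35,0
```

```text
[[ 84.91404281 224.63004929]
 [ 70.74053208 223.54900113]] [[ 57.30229845 171.64911337]
 [ 24.70322378 169.16270259]]
[[188.98399959  87.94182954]
 [187.93850338  50.52781224]]
time_s: 7.55
ee_pos: [423.4, 323.2, 38.4]
ee_rot: [-89.7, 0.1, -0.2]
force: [0.5, -0.3, -1.8]
gripper_width: 55.6
t 7.55 pos [423.4 323.2  38.4] rot [-89.7   0.1  -0.2] F [ 0.5 -0.3 -1.8] w 55.6 q [ 36.  25. 109.   0.  46.  36.]
423,323.3,35,0 -> shift cm [-0.04, 0.34, 0.01] turn -0.2 dist 0.3
```

Projections match the picture (crop x 368+57 → the jar at ~425). Lower the last few mm and release.

```bash
python3 -m handwheel '[[5,[0,0.1,0],0],[5,[0,0.2,0],0],[5,[0,0.27,0],0],[5,[0,0.27,0],0]]';  python3 plan.py
```

```text
time_s: 7.95
ee_pos: [423.3, 323.2, 35.8]
ee_rot: [-89.7, 0.1, -0.2]
force: [-0.3, -0.2, -2.0]
gripper_width: 56.1
t 7.95 pos [423.3 323.2  35.8] rot [-89.7   0.1  -0.2] F [-0.3 -0.2 -2. ] w 56.1 q [ 36.  25. 109.   0.  46.  36.]
```

```bash
python3 -m handwheel '[[5,[0,0.05,0],0],[5,[0,0.1,0],0],[5,[0,0.1,0],0]]';  python3 -m handwheel '[[6,[0,0,0],0],[6,[0,0,0],0],[7.5,[0,0,0],0],[9,[0,0,0],0],[9,[0,0,0],0],[9,[0,0,0],0],[9,[0,0,0],0]]'; python3 -m handwheel '[[9,[0,-2,0],0],[9,[0,-5,0],0],[9,[0,-9,0],0],[9,[0,-13,0],0],[9,[0,-16,0],0],[9,[0,-16,-4],0],[9,[-1,-16,-8],0],[9,[-3,-16,-12],0],[9,[-4,-16,-14],0],[9,[-4,-16,-14],0]]'; python3 plan.py;python3 - <<'E'
from h import *
for n in ("side","top"): f=vision.grab_frame(n); cv2.imwrite(f"pics/{n}4.png",f[:,:,::-1])
a=cv2.imread("pics/side4.png")[90:220,130:290];b=cv2.imread("pics/top4.png")[150:280,60:240]
cv2.imwrite("pics/c4.png",np.hstack([cv2.resize(a,None,fx=2.3,fy=2.3,),cv2.resize(b,None,fx=2.3,fy=2.3)]))
E
```

```text
time_s: 8.25
ee_pos: [423.4, 323.4, 35.2]
ee_rot: [-89.6, 0.0, -0.2]
force: [-2.0, -0.3, 2.4]
gripper_width: 56.0
time_s: 8.95
ee_pos: [423.4, 323.4, 35.2]
ee_rot: [-89.6, 0.0, -0.2]
force: [0.4, 0.5, -0.5]
gripper_width: 89.8
time_s: 9.95
ee_pos: [381.4, 180.3, 194.4]
ee_rot: [-89.7, 0.1, -0.3]
force: [0.3, 0.8, -0.9]
gripper_width: 90.1
t 9.95 pos [381.4 180.3 194.4] rot [-89.7   0.1  -0.3] F [ 0.3  0.8 -0.9] w 90.1 q [ 23.   5. 110.   0.  65.  24.]
```

View pics/c4.png

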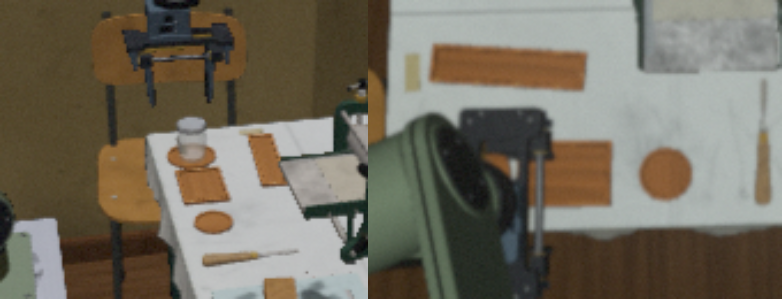

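Jar sits upright inside the coaster, at about (190,140) in the side crop. Next the bottle.

```bash
python3 -m handwheel '[[7,[0,0,-4],0],[7,[0,0,-9],0],[7,[0,0,-14],0],[7,[0,0,-19],0],[7,[0,0,-24],0],[7,[0,0,-29],0],[7,[0,0,-34],0],[7,[0,0,-38],0],[7,[0,0,-40],0],[7,[0,0,-40],0]]' 15; python3 plan.py 470,-373,150,0
```

```text
time_s: 11.05
ee_pos: [383.7, -219.5, 191.5]
ee_rot: [-89.6, -0.1, -0.4]
force: [0.2, -0.3, -0.2]
gripper_width: 70.0
t 11.05 pos [ 383.7 -219.5  191.5] rot [-89.6  -0.1  -0.4] F [ 0.2 -0.3 -0.2] w 70.0 q [-32.   7. 108.   0.  65. -31.]
470,-373,150,0 -> shift cm [8.73, 4.06, -15.31] turn -0.4 dist 18.1
```

```bash
python3 -m handwheel '[[7,[2,0,-4],0],[7,[4.5,0,-8],0],[7,[7,1,-12],0],[7,[8.7,2,-15],0],[7,[8.7,3,-15.4],0],[7,[8.7,4,-15.4],0],[7,[8.7,4,-15.4],0],[7,[8.7,4,-15.4],0]]'; python3 plan.py 470,-373.5,46,0; python3 - <<'E'
from h import *
for n in ("side",): f=vision.grab_frame(n); cv2.imwrite(f"pics/{n}5.png",cv2.resize(f[150:290,200:330,::-1],None,fx=4,fy=4))
E
```

```text
time_s: 11.85
ee_pos: [469.6, -372.2, 150.8]
ee_rot: [-89.6, -0.1, -0.3]
force: [0.3, 1.4, 0.4]
gripper_width: 70.1
t 11.85 pos [ 469.6 -372.2  150.8] rot [-89.6  -0.1  -0.3] F [0.3 1.4 0.4] w 70.1 q [-40.  23.  92.   0.  65. -40.]
470,-373.5,46,0 -> shift cm [0.03, 10.48, -0.21] turn -0.3 dist 10.5
```

View pics/side5.png

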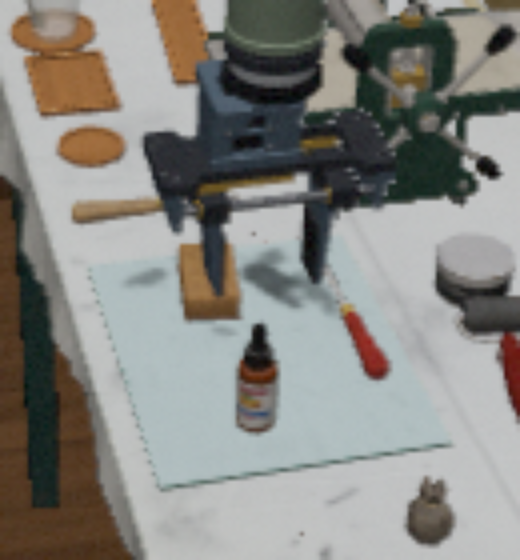

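```bash
python3 -m handwheel '[[7,[0,2,0],0],[7,[0,4,-0.1],0],[7,[0,6.5,-0.2],0],[7,[0,8.5,-0.2],0],[7,[0,10,-0.2],0],[7,[0,10.5,-0.2],0],[7,[0,10.5,-0.2],0]]' 12; python3 -m handwheel '[[2.5,[0,0,0],0],[2.5,[0,0,0],0],[2.5,[0,0,0],0],[2.5,[0,0,0],0],[2.5,[0,0,0],0],[2.5,[0,0,0],0],[2.5,[0,0,0],0],[2.5,[0,0,0],0]]' 12; python3 plan.py
```

```text
time_s: 12.6
ee_pos: [470.0, -373.5, 46.7]
ee_rot: [-89.6, -0.1, -0.3]
force: [0.2, -0.3, 0.5]
gripper_width: 69.4
time_s: 13.4
ee_pos: [469.9, -373.6, 46.8]
ee_rot: [-89.6, -0.1, -0.3]
force: [-1.5, -0.2, 2.4]
gripper_width: 32.1
t 13.4 pos [ 469.9 -373.6   46.8] rot [-89.6  -0.1  -0.3] F [-1.5 -0.2  2.4] w 32.1 q [-40.  29.  99.   0.  52. -40.]
```

```bash
python3 -m handwheel '[[2.5,[0,-1,0],0],[2.5,[0,-2.5,0],0],[2.5,[0,-5,0],0],[2.5,[-1,-8,0],0],[2.5,[-3,-11,0],0],[2.5,[-5,-13,1],0],[2.5,[-7,-13,3],0],[2.5,[-8,-13,6],0],[2.5,[-8.5,-13,8],0],[2.5,[-8.5,-13,8],0]]' 20; python3 plan.py 390,0,180,0 ;python3 - <<'E'
from h import *
for n in ("side",): f=vision.grab_frame(n); cv2.imwrite(f"pics/{n}6.png",cv2.resize(f[150:290,200:330,::-1],None,fx=4,fy=4))
E
```

```text
time_s: 14.4
ee_pos: [384.0, -291.9, 177.8]
ee_rot: [-89.6, -0.1, -0.2]
force: [0.0, -1.5, -0.4]
gripper_width: 31.9
t 14.4 pos [ 384.  -291.9  177.8] rot [-89.6  -0.1  -0.2] F [ 0.  -1.5 -0.4] w 31.9 q [-39.  12. 104.   0.  64. -39.]
390,0,180,0 -> shift cm [0.48, -0.0, 29.19] turn -0.2 dist 29.2
```

View pics/side6.png

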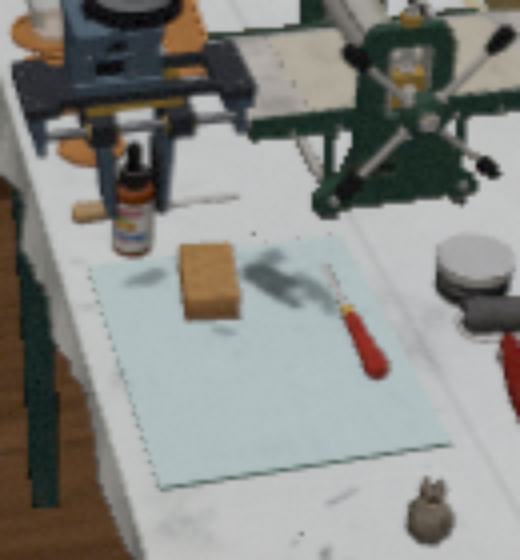

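Bottle hangs upright in the fingers at about (133,205), with the slab otherwise undisturbed. Carry it round the front.

```bash
python3 -m handwheel '[[2.5,[0,0,2],0],[2.5,[0,0,6],0],[2.5,[0,0,10],0],[2.5,[0,0,14],0],[2.5,[0,0,18],0],[2.5,[0,0,22],0],[2.5,[0,0,26],0],[2.5,[0,0,29],0],[2.5,[0,0,31],0],[2.5,[0,0,31],0]]' 20; python3 plan.py 419,75.7,100,0
```

```text
time_s: 15.45
ee_pos: [387.5, 17.9, 180.1]
ee_rot: [-89.7, -0.3, -0.0]
force: [-0.6, -1.3, -0.9]
gripper_width: 31.8
t 15.45 pos [387.5  17.9 180.1] rot [-89.7  -0.3  -0. ] F [-0.6 -1.3 -0.9] w 31.8 q [  1.   3. 115.   0.  62.   1.]
419,75.7,100,0 -> shift cm [3.11, 8.06, 5.74] turn -0.0 dist 10.4
```

```bash
python3 -m handwheel '[[2.5,[1,0,2],0],[2.5,[2,1,4],0],[2.5,[3,2,5.7],0],[2.5,[3.1,4,5.7],0],[2.5,[3.1,6,5.7],0],[2.5,[3.1,7.5,5.7],0],[2.5,[3.1,8,5.7],0],[2.5,[3.1,8,5.7],0]]' 20; python3 plan.py 419,75.7,45,0;python3 - <<'E'
from h import *
for n in ("side","top"): f=vision.grab_frame(n); cv2.imwrite(f"pics/{n}7.png",f[:,:,::-1])
a=cv2.imread("pics/side7.png")[110:220,180:310];b=cv2.imread("pics/top7.png")[170:280,130:260]
cv2.imwrite("pics/c7.png",np.hstack([cv2.resize(a,None,fx=3,fy=3,),cv2.resize(b,None,fx=3,fy=3)]))
E
```

```text
time_s: 16.25
ee_pos: [419.4, 74.5, 100.2]
ee_rot: [-89.7, -0.2, -0.1]
force: [0.5, 0.3, -0.6]
gripper_width: 31.8
t 16.25 pos [419.4  74.5 100.2] rot [-89.7  -0.2  -0.1] F [ 0.5  0.3 -0.6] w 31.8 q [  8.  12. 118.   0.  50.   8.]
419,75.7,45,0 -> shift cm [-0.06, 5.52, 0.09] turn -0.1 dist 5.5
```

View pics/c7.png

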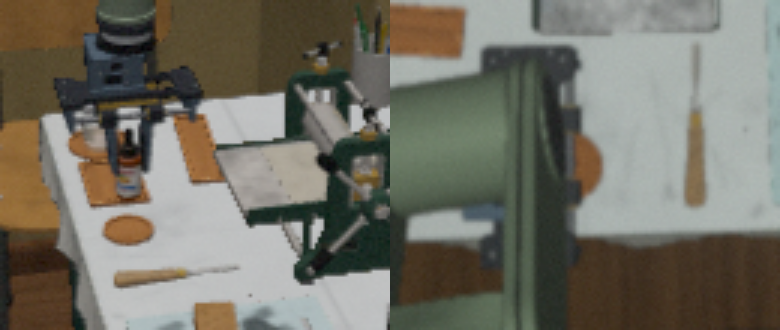

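```bash
python3 -m handwheel '[[2.5,[0,1,0],0],[2.5,[0,2.5,0.1],0],[2.5,[0,4,0.1],0],[2.5,[-0.1,5,0.1],0],[2.5,[-0.1,5.3,0.1],0],[2.5,[-0.1,5.45,0.1],0],[2.5,[-0.1,5.55,0.1],0],[2.5,[-0.1,5.55,0.1],0]]'; python3 plan.py 419,75.7,45,0
```

```text
time_s: 17.15
ee_pos: [419.7, 76.3, 46.0]
ee_rot: [-89.7, -0.4, -0.1]
force: [0.8, 0.7, -0.2]
gripper_width: 31.7
t 17.15 pos [419.7  76.3  46. ] rot [-89.7  -0.4  -0.1] F [ 0.8  0.7 -0.2] w 31.7 q [  9.  16. 122.   0.  41.   8.]
419,75.7,45,0 -> shift cm [-0.07, 0.1, -0.06] turn -0.1 dist 0.1
```

```bash
python3 -m handwheel '[[2.5,[0,0.06,0],0],[2.5,[0,0.12,0],0],[2.5,[0,0.12,0],0]]'; python3 -m handwheel '[[4,[0,0,0],0],[4,[0,0,0],0],[5.5,[0,0,0],0],[7,[0,0,0],0],[7,[0,0,0],0],[7,[0,0,0],0]]'; python3 -m handwheel '[[7,[0,-1.5,0],0],[7,[0,-4,0],0],[7,[0,-7,0],0],[7,[0,-10,0],0],[7,[0,-13,0],0],[7,[-2,-14,-3],0],[7,[-4,-14,-7],0],[7,[-4,-14,-11],0],[7,[-4,-14,-15],0],[7,[-4,-14,-15],0]]'; python3 plan.py ;python3 - <<'E'
from h import *
for n in ("side","top"): f=vision.grab_frame(n); cv2.imwrite(f"pics/{n}8.png",f[:,:,::-1])
a=cv2.imread("pics/side8.png")[110:220,180:310];b=cv2.imread("pics/top8.png")[170:280,130:260]
cv2.imwrite("pics/c8.png",np.hstack([cv2.resize(a,None,fx=3,fy=3,),cv2.resize(b,None,fx=3,fy=3)]))
E
```

```text
time_s: 17.45
ee_pos: [419.7, 76.3, 45.0]
ee_rot: [-89.6, -0.4, -0.1]
force: [0.5, 0.8, -1.7]
gripper_width: 31.8
time_s: 18.05
ee_pos: [419.8, 76.3, 45.0]
ee_rot: [-89.6, -0.4, -0.1]
force: [-0.3, 0.3, -0.4]
gripper_width: 68.3
time_s: 19.05
ee_pos: [378.5, -78.1, 184.0]
ee_rot: [-89.7, -0.5, -0.4]
force: [0.2, 0.4, 0.2]
gripper_width: 69.9
t 19.05 pos [378.5 -78.1 184. ] rot [-89.7  -0.5  -0.4] F [0.2 0.4 0.2] w 69.9 q [-14.   2. 115.   0.  63. -13.]
```

View pics/c8.png

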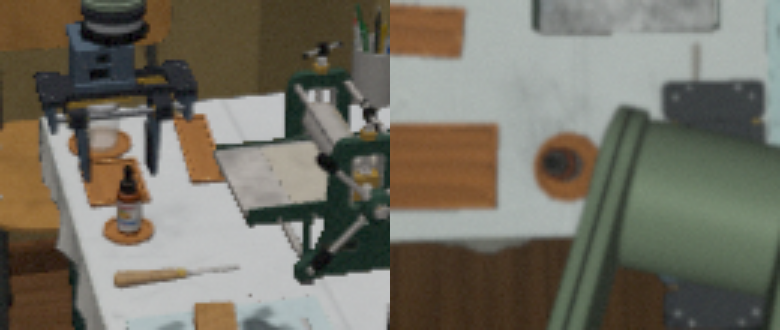

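Bottle is upright in the narrow coaster: side crop (130,205), top crop (565,165). Next the cork block; first measure it again from the earlier pictures, and the long tray and gouge axes too.

```bash
python3 plan.py 385,-189,180,-9; python3 - <<'E'
from seg import *
a,h=load("pics/top0.png");H,S,V=cv2.split(h)
for s in(60,70,85,100):
    k=comps(a,((H>6)&(H<24)&(S>s)).astype(np.uint8)*255,[4*v for v in(255,190,297,220)])[0]; print('cork',s,rect(k,31))
wood=((H>6)&(H<22)&(S>70)).astype(np.uint8)*255
print('tray',rect(comps(a,wood,[492,820,680,980])[0],8),'long',rect(comps(a,wood,[320,660,660,780])[0],8))
red=(((H<8)|(H>172))&(S>60)).astype(np.uint8)*255
k=comps(a,red,[4*v for v in(290,155,335,180)])[0]; print('handle',rect(k,16))
m=np.zeros_like(H);cv2.drawContours(m,[k],-1,255,-1);p=px(np.argwhere(m>0)[:,::-1]);P=plane("top",p,16)
vx,vy,x0,y0=cv2.fitLine(P[:,:2].astype(np.float32),cv2.DIST_L2,0,.01,.01).ravel();print('axis',np.degrees(np.arctan2(vy,vx)),x0,y0)
E
python3 - <<'E'
import cv2
a=cv2.imread("pics/top0.png");cv2.imwrite("pics/g.png",cv2.resize(a[158:178,268:334],None,fx=12,fy=12,interpolation=cv2.INTER_CUBIC))
E
```

```text
t 19.15 pos [378.3 -74.9 183.7] rot [-89.6  -0.4  -0.2] F [-0.6  0.  -0.3] w 69.8 q [-13.   2. 115.   1.  63. -13.]
385,-189,180,-9 -> shift cm [0.71, 0.29, -11.41] turn 8.8 dist 11.4
cork 60 (array([ 474.8, -189.3]), array([83.8, 48.5]), 81.0)
cork 70 (array([ 474.7, -189.3]), array([83.2, 48. ]), 81.0)
cork 85 (array([ 474.7, -189.2]), array([82.2, 46.8]), 81.0)
cork 100 (array([ 474.7, -189.3]), array([80.9, 45.5]), 80.7)
tray (array([422.9, 206.9]), array([121.2,  84.1]), 88.6) long (array([564.7, 281.8]), array([202.6,  51. ]), 85.4)
handle (array([ 586.2, -310. ]), array([78.2, 17.8]), 88.7)
axis -89.322914 585.73206 -312.00974
```

View pics/g.png

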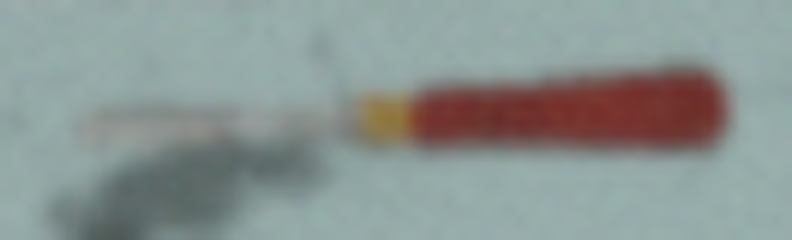

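Gouge: handle end at (730,107), blade tip at (80,125) in the crop. Cork is stable at (474.7,-189.3), yaw -9.

```bash
python3 -m handwheel '[[9,[0,0,-3],2],[9,[0.5,0,-7],5],[9,[0.7,0,-10],9],[9,[0.7,0.3,-11.4],9],[9,[0.7,0.3,-11.4],9],[9,[0.7,0.3,-11.4],9]]' 15;python3 plan.py 474.7,-189.3,60,-9
```

```text
time_s: 19.75
ee_pos: [384.6, -187.4, 179.5]
ee_rot: [-89.5, -0.2, -9.1]
force: [-0.6, -0.4, 0.6]
gripper_width: 90.2
t 19.75 pos [ 384.6 -187.4  179.5] rot [-89.5  -0.2  -9.1] F [-0.6 -0.4  0.6] w 90.2 q [-28.   7. 111.   1.  63. -19.]
474.7,-189.3,60,-9 -> shift cm [8.88, 12.0, 1.14] turn -0.1 dist 15.0
```

```bash
python3 -m handwheel '[[9,[2,1,0],0],[9,[5,2,0.6],0],[9,[8,3.5,1.1],0],[9,[8.9,6,1.1],0],[9,[8.9,9,1.1],0],[9,[8.9,11,1.1],0],[9,[8.9,12,1.1],0],[9,[8.9,12,1.1],0],[9,[8.9,12,1.1],0]]';python3 plan.py 474.7,-189.3,14,-9; python3 - <<'E'
from h import *
for n in ("side",): f=vision.grab_frame(n); cv2.imwrite(f"pics/{n}9.png",cv2.resize(f[150:270,200:330,::-1],None,fx=4,fy=4))
E
```

```text
time_s: 20.65
ee_pos: [475.5, -189.2, 60.9]
ee_rot: [-89.5, -0.3, -9.1]
force: [-0.4, 0.2, 0.7]
gripper_width: 90.2
t 20.65 pos [ 475.5 -189.2   60.9] rot [-89.5  -0.3  -9.1] F [-0.4  0.2  0.7] w 90.2 q [-23.  21. 110.   1.  48. -15.]
474.7,-189.3,14,-9 -> shift cm [-0.1, 4.69, -0.06] turn -0.1 dist 4.7
```

View pics/side9.png

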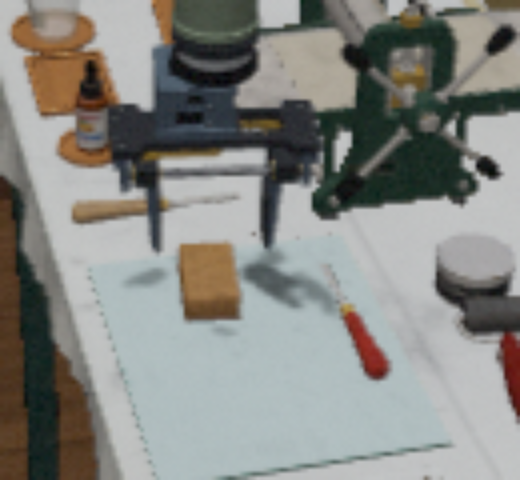

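The fingers, tips at (157,248) and (268,245), straddle the block. Go down and close.

```bash
python3 -m handwheel '[[9,[0,1.5,0],0],[9,[-0.1,3,0],0],[9,[-0.1,4,0],0],[9,[-0.1,4.6,0],0],[9,[-0.1,4.7,0],0],[9,[-0.1,4.7,0],0]]' 15; python3 -m handwheel '[[4,[0,0,0],0],[4,[0,0,0],0],[4,[0,0,0],0],[4,[0,0,0],0],[4,[0,0,0],0],[4,[0,0,0],0],[4,[0,0,0],0],[4,[0,0,0],0]]' 20; python3 plan.py
```

```text
time_s: 21.3
ee_pos: [475.4, -189.2, 14.5]
ee_rot: [-89.5, -0.4, -9.1]
force: [0.3, -0.8, -0.1]
gripper_width: 90.1
time_s: 22.1
ee_pos: [475.4, -189.2, 14.6]
ee_rot: [-89.5, -0.4, -9.1]
force: [-0.5, 0.4, 0.4]
gripper_width: 50.1
t 22.1 pos [ 475.4 -189.2   14.6] rot [-89.5  -0.4  -9.1] F [-0.5  0.4  0.4] w 50.1 q [-23.  25. 113.   1.  42. -15.]
```

```bash
python3 -m handwheel '[[4,[0,-1,0],0],[4,[0,-3,0],0],[4,[0,-6,0],0],[4,[-1,-9,0],0],[4,[-3,-12,0],0],[4,[-6,-14.5,0],0],[4,[-8,-15,0],0],[4,[-9,-15,0],0],[4,[-9,-15,0],0]]' 20; python3 plan.py 385,100,170,-1;python3 - <<'E'
from h import *
for n in ("side",): f=vision.grab_frame(n); cv2.imwrite(f"pics/{n}10.png",cv2.resize(f[130:270,180:330,::-1],None,fx=4,fy=4))
E
```

```text
time_s: 23.0
ee_pos: [384.2, -175.7, 164.1]
ee_rot: [-89.5, -0.4, -9.1]
force: [0.2, -0.8, -0.3]
gripper_width: 50.4
t 23.0 pos [ 384.2 -175.7  164.1] rot [-89.5  -0.4  -9.1] F [ 0.2 -0.8 -0.3] w 50.4 q [-27.   7. 113.   1.  60. -18.]
385,100,170,-1 -> shift cm [-4.3, -0.39, 27.24] turn -8.1 dist 27.6
```

View pics/side10.png

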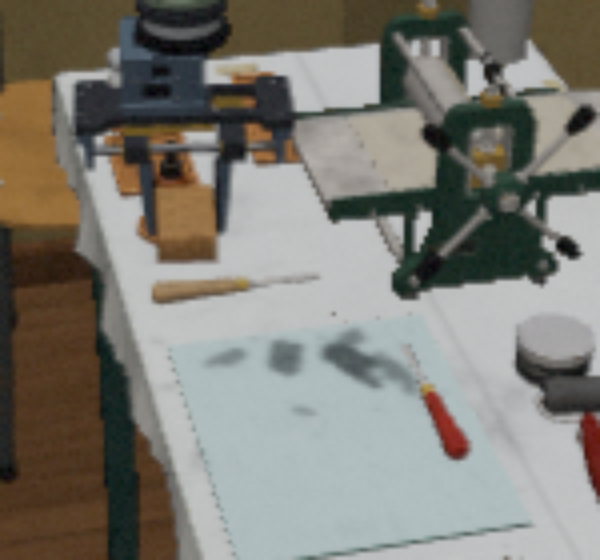

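Block is held level at (187,225). Carry.

```bash
python3 -m handwheel '[[4,[-0.4,0,2.5],-1],[4,[-1,0,6],-2],[4,[-1.6,-0.3,10],-4],[4,[-2.2,-0.4,14],-6],[4,[-2.8,-0.4,18],-8],[4,[-3.5,-0.4,22],-8],[4,[-4.1,-0.4,26],-8],[4,[-4.7,-0.4,30],-8],[4,[-5,-0.4,32],-8],[4,[-5,-0.4,32],-8]]'; python3 plan.py 423,207,80,-1
```

```text
time_s: 24.05
ee_pos: [387.5, 150.5, 169.6]
ee_rot: [-89.6, -0.5, -0.9]
force: [-0.1, 0.0, 0.6]
gripper_width: 49.4
t 24.05 pos [387.5 150.5 169.6] rot [-89.6  -0.5  -0.9] F [-0.1  0.   0.6] w 49.4 q [ 19.   6. 113.   0.  60.  20.]
423,207,80,-1 -> shift cm [3.39, 9.03, 5.63] turn 0.1 dist 11.2
```

```bash
python3 -m handwheel '[[4,[1,0,2],0],[4,[2.5,1,4],0],[4,[3.4,2.5,5.6],0],[4,[3.4,5,5.6],0],[4,[3.4,7.5,5.6],0],[4,[3.4,9,5.6],0],[4,[3.4,9,5.6],0],[4,[3.4,9,5.6],0]]'; python3 plan.py 423,207,14,-1;python3 - <<'E'
from h import *
for n in ("side","top"): f=vision.grab_frame(n); cv2.imwrite(f"pics/{n}11.png",f[:,:,::-1])
a=cv2.imread("pics/side11.png")[110:220,180:310];b=cv2.imread("pics/top11.png")[160:270,80:210]
cv2.imwrite("pics/c11.png",np.hstack([cv2.resize(a,None,fx=3,fy=3,),cv2.resize(b,None,fx=3,fy=3)]))
E
```

```text
time_s: 24.85
ee_pos: [423.7, 206.2, 80.1]
ee_rot: [-89.6, -0.4, -0.9]
force: [0.5, -0.4, -0.8]
gripper_width: 50.0
t 24.85 pos [423.7 206.2  80.1] rot [-89.6  -0.4  -0.9] F [ 0.5 -0.4 -0.8] w 50.0 q [ 24.  17. 114.   0.  49.  25.]
423,207,14,-1 -> shift cm [-0.12, 6.61, 0.03] turn 0.1 dist 6.6
```

View pics/c11.png

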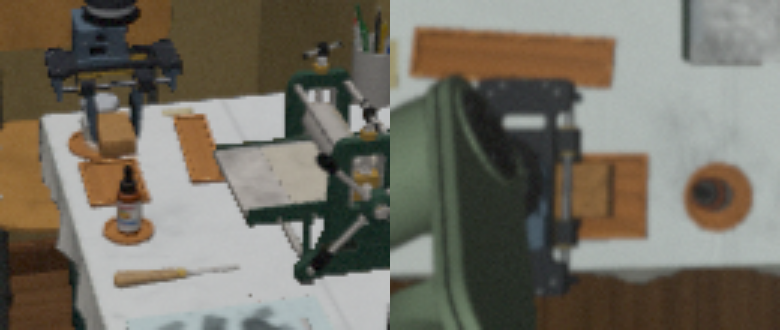

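The block is above the tray (side crop (117,130)), aligned with it. Lower it.

```bash
python3 -m handwheel '[[4,[0,1.5,0],0],[4,[-0.1,3,0],0],[4,[-0.1,4.5,0],0],[4,[-0.1,5.8,0],0],[4,[-0.1,6.4,0],0],[4,[-0.1,6.65,0],0],[4,[-0.1,6.75,0],0],[4,[-0.1,6.75,0],0]]'; python3 plan.py 423,207,12.6,-1
```

```text
time_s: 25.75
ee_pos: [424.3, 207.5, 14.1]
ee_rot: [-89.5, -0.6, -0.9]
force: [-1.2, 0.4, 0.4]
gripper_width: 50.1
t 25.75 pos [424.3 207.5  14.1] rot [-89.5  -0.6  -0.9] F [-1.2  0.4  0.4] w 50.1 q [ 25.  22. 119.   0.  38.  25.]
423,207,12.6,-1 -> shift cm [-0.13, 0.15, -0.05] turn 0.1 dist 0.2
```

```bash
python3 -m handwheel '[[4,[-0.1,0.08,0],0],[4,[-0.1,0.17,0],0],[4,[-0.1,0.17,0],0]]'; python3 -m handwheel '[[6,[0,0,0],0],[6,[0,0,0],0],[7.5,[0,0,0],0],[7.5,[0,0,0],0],[7.5,[0,0,0],0]]'; python3 -m handwheel '[[7.5,[0,-1.5,0],0],[7.5,[0,-4,0],0],[7.5,[0,-8,0],0],[7.5,[0,-12,0],0],[7.5,[0,-16,0],0],[7.5,[-2,-18,-3],0],[7.5,[-4,-18,-8],0],[7.5,[-4,-18,-13],0],[7.5,[-4,-18,-18],0],[7.5,[-4,-18,-20],0]]'; python3 plan.py ;python3 - <<'E'
from h import *
for n in ("side","top"): f=vision.grab_frame(n); cv2.imwrite(f"pics/{n}12.png",f[:,:,::-1])
a=cv2.imread("pics/side12.png")[110:220,180:310];b=cv2.imread("pics/top12.png")[160:270,80:210]
cv2.imwrite("pics/c12.png",np.hstack([cv2.resize(a,None,fx=3,fy=3,),cv2.resize(b,None,fx=3,fy=3)]))
a=cv2.imread("pics/top12.png")
# gouge end points at z=16 / blade
s=12; f=lambda u,v:[268+u/s-.46,158+v/s-.46]
h_=plane("top",[f(730,107)],15)[0];b_=plane("top",[f(80,125)],12)[0];m=plane("top",[f(412,117)],15)[0]
print(h_,b_,np.linalg.norm(h_-b_),m,'yaw',np.degrees(np.arctan2(*(b_-h_)[[1,0]]))-90)
E
```

```text
time_s: 26.05
ee_pos: [423.5, 207.6, 12.7]
ee_rot: [-89.5, -0.7, -0.9]
force: [0.6, 0.5, 0.8]
gripper_width: 49.8
time_s: 26.55
ee_pos: [423.5, 207.6, 12.7]
ee_rot: [-89.5, -0.7, -0.9]
force: [0.3, 0.6, 0.4]
gripper_width: 74.6
time_s: 27.55
ee_pos: [377.3, 3.9, 190.5]
ee_rot: [-89.5, -0.7, -1.0]
force: [1.0, -0.0, 0.9]
gripper_width: 75.4
t 27.55 pos [377.3   3.9 190.5] rot [-89.5  -0.7  -1. ] F [ 1.  -0.   0.9] w 75.4 q [ -2.   1. 115.   1.  63.  -1.]
[ 586.42155014 -350.78150545   15.        ] [ 586.12577788 -185.34549605   12.        ] 165.46347237243032 [ 585.68398747 -269.57824458   15.        ] yaw 0.10243528125050716
```

View pics/c12.png

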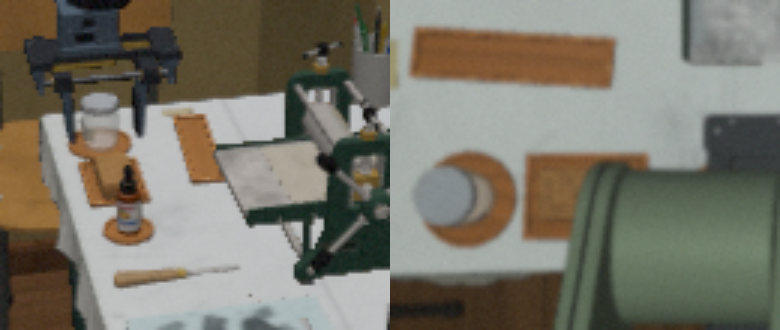

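Block is inside its tray (top crop (555,195)), jar and bottle stand. Now the gouge: centre (586,-268), length 165 measured against 167, so grip at (586,-303).

```bash
python3 -m handwheel '[[6,[0,0,-4],0],[6,[0,0,-8],0],[6,[0,0,-13],0],[6,[0,0,-18],0],[6,[0,0,-23],0],[6,[0,0,-27],0],[6,[0,0,-30],-1],[6,[0,0,-30],-1],[6,[0,0,-30],-1]]' 20; python3 plan.py 586,-303,100,0;python3 - <<'E'
from h import *
for n in ("side","top"): f=vision.grab_frame(n); cv2.imwrite(f"pics/{n}13.png",f[:,:,::-1])
a=cv2.imread("pics/side13.png")[110:220,180:310];b=cv2.imread("pics/top13.png")[150:260,80:210]
cv2.imwrite("pics/c13.png",np.hstack([cv2.resize(a,None,fx=3,fy=3,),cv2.resize(b,None,fx=3,fy=3)]))
E
```

```text
time_s: 28.55
ee_pos: [371.9, -294.8, 187.3]
ee_rot: [-89.4, -0.6, -0.2]
force: [-0.3, 0.3, 0.4]
gripper_width: 60.1
t 28.55 pos [ 371.9 -294.8  187.3] rot [-89.4  -0.6  -0.2] F [-0.3  0.3  0.4] w 60.1 q [-40.  10. 105.   1.  65. -41.]
586,-303,100,0 -> shift cm [21.32, 8.96, -0.82] turn -0.2 dist 23.1
```

View pics/c13.png

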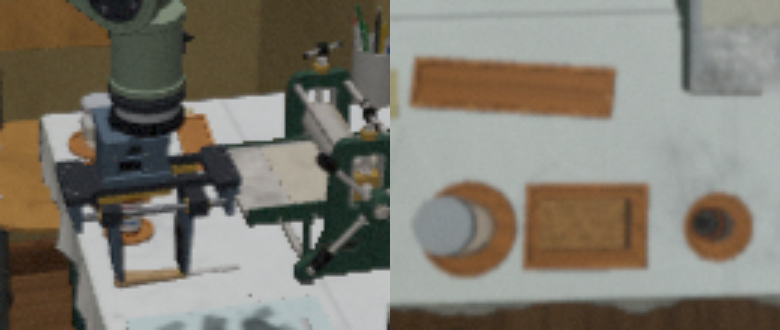

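The unobstructed top view shows all three inside their rims: jar (top crop (445,225)), block centred at (585,223), bottle (710,223). Go over the gouge.

```bash
python3 -m handwheel '[[5,[3,0,0],0],[5,[7,0,-0.4],0],[5,[11,1,-0.8],0],[5,[15,3,-0.8],0],[5,[19,5,-0.8],0],[5,[21,7,-0.8],0],[5,[21.3,9,-0.8],0],[5,[21.3,10.5,-0.8],0],[5,[21.3,10.5,-0.8],0],[5,[21.3,10.5,-0.8],0]]'; python3 plan.py 586,-303,12.5,0;python3 - <<'E'
from h import *
for n in ("side",): f=vision.grab_frame(n); cv2.imwrite(f"pics/{n}14.png",cv2.resize(f[150:290,200:350,::-1],None,fx=4,fy=4))
E
```

```text
time_s: 29.65
ee_pos: [586.2, -300.2, 85.3]
ee_rot: [-89.4, -0.6, -0.0]
force: [0.2, -0.7, 0.2]
gripper_width: 50.2
t 29.65 pos [ 586.2 -300.2   85.3] rot [-89.4  -0.6  -0. ] F [ 0.2 -0.7  0.2] w 50.2 q [-29.  31.  88.   1.  60. -29.]
586,-303,12.5,0 -> shift cm [-0.11, 7.28, -0.35] turn -0.0 dist 7.3
```

View pics/side14.png

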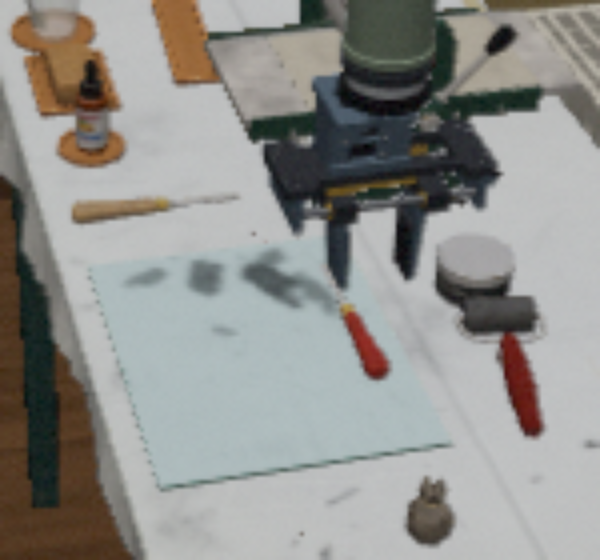

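```bash
python3 - <<'E'
from h import *
print(plane("side",[[200+365/4-.4,150+342/4-.4]],16), (proj("side",[[586,-303,16],[586.2,-300.2,85]])-[200,150])*4)
E
python3 -m handwheel '[[5,[0,1.5,-0.1],0],[5,[-0.1,3,-0.3],0],[5,[-0.1,5,-0.3],0],[5,[-0.1,6.5,-0.3],0],[5,[-0.1,7.2,-0.3],0],[5,[-0.1,7.3,-0.3],0],[5,[-0.1,7.3,-0.3],0]]';python3 plan.py 586,-303,12.5,0
```

```text
[[ 584.99217061 -305.42780065   16.        ]] [[363.64417603 338.54595463]
 [368.41326813 271.96789613]]
time_s: 30.4
ee_pos: [586.8, -303.3, 13.4]
ee_rot: [-89.5, -0.8, -0.1]
force: [0.2, 0.9, 0.7]
gripper_width: 50.0
t 30.4 pos [ 586.8 -303.3   13.4] rot [-89.5  -0.8  -0.1] F [0.2 0.9 0.7] w 50.0 q [-29.  35.  92.   1.  52. -29.]
586,-303,12.5,0 -> shift cm [-0.08, 0.09, 0.03] turn -0.1 dist 0.1
```

```bash
python3 -m handwheel '[[5,[-0.1,0.1,0],0],[1,[-0.1,0.15,0],0],[1,[-0.1,0.15,0],0],[1,[-0.1,0.15,0],0],[1,[-0.1,0.15,0],0],[1,[-0.1,0.15,0],0],[1,[-0.1,0.15,0],0],[1,[-0.1,0.15,0],0],[1,[-0.1,0.15,0],0]]' 30;python3 plan.py
```

```text
time_s: 31.3
ee_pos: [585.9, -303.3, 12.0]
ee_rot: [-89.5, -0.8, -0.1]
force: [-0.5, -0.5, 2.0]
gripper_width: 21.5
t 31.3 pos [ 585.9 -303.3   12. ] rot [-89.5  -0.8  -0.1] F [-0.5 -0.5  2. ] w 21.5 q [-29.  35.  92.   1.  52. -29.]
```

```bash
python3 -m handwheel '[[1,[0,-0.7,0],0],[1,[0,-2,0],0],[1,[0,-4,0],0],[1,[0,-7,0],0],[1,[-1,-10,0],0],[1,[-3,-13,0],0],[1,[-6,-15,0],0],[1,[-9,-16,0],0],[1,[-11,-16,0],0],[1,[-11,-16,0],0]]' 30;python3 plan.py 385,-250,172,0;python3 - <<'E'
from h import *
for n in ("side",): f=vision.grab_frame(n); cv2.imwrite(f"pics/{n}15.png",cv2.resize(f[130:270,200:350,::-1],None,fx=4,fy=4))
E
```

```text
time_s: 32.3
ee_pos: [471.7, -304.5, 172.3]
ee_rot: [-89.6, -0.8, -0.2]
force: [0.2, -0.7, -0.5]
gripper_width: 21.1
t 32.3 pos [ 471.7 -304.5  172.3] rot [-89.6  -0.8  -0.2] F [ 0.2 -0.7 -0.5] w 21.1 q [-35.  19.  96.   1.  65. -35.]
385,-250,172,0 -> shift cm [-8.68, -0.05, 5.43] turn -0.2 dist 10.2
```

View pics/side15.png

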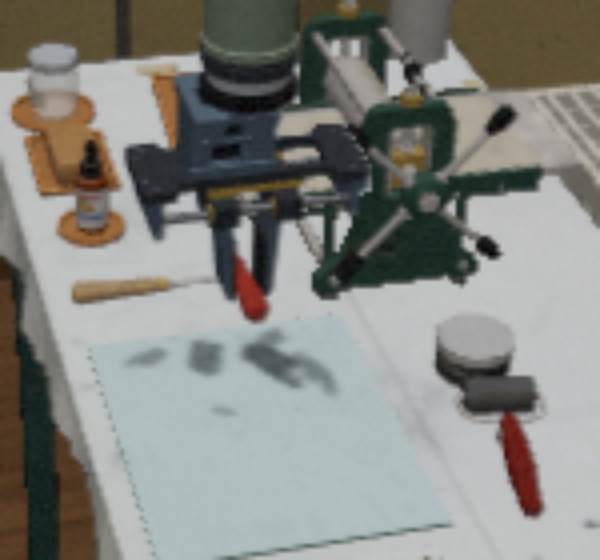

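The gouge is held across the handle, its red end at (255,308); the slab is empty. Carry round the press front.

```bash
python3 -m handwheel '[[1,[-2,0,0],0],[1,[-5,0,1],0],[1,[-8,0,2.5],0],[1,[-9,0,5.5],0],[1,[-9,0,9.5],0],[1,[-9,0,13.5],0],[1,[-9,0,17.5],0],[1,[-9,0,21.5],0],[1,[-9,0,24],0],[1,[-9,0,24],0]]';python3 plan.py 390,247,172,-4.6
```

```text
time_s: 33.35
ee_pos: [384.8, -62.0, 172.8]
ee_rot: [-89.5, -0.9, 0.1]
force: [1.0, 0.4, -0.5]
gripper_width: 21.1
t 33.35 pos [384.8 -62.  172.8] rot [-89.5  -0.9   0.1] F [ 1.   0.4 -0.5] w 21.1 q [-11.   3. 116.   1.  60. -12.]
390,247,172,-4.6 -> shift cm [0.59, 0.35, 30.9] turn 4.7 dist 30.9
```

```bash
python3 -m handwheel '[[1,[0,0,2.5],0],[1,[0,0,6.5],0],[1,[0,0,10.5],0],[1,[0,0,14.5],0],[1,[0,0,18.5],0],[1,[0,0,22.5],0],[1,[0,0,26.5],1.5],[1,[0,0,29],3],[1,[0,0,30],4.5],[1,[0,0,30],4.5]]';python3 plan.py 562,247,100,-4.6
```

```text
time_s: 34.35
ee_pos: [385.2, 239.5, 175.4]
ee_rot: [-89.4, -0.9, -4.3]
force: [-0.4, 0.4, -0.4]
gripper_width: 21.3
t 34.35 pos [385.2 239.5 175.4] rot [-89.4  -0.9  -4.3] F [-0.4  0.4 -0.4] w 21.3 q [ 30.   9. 109.  -0.  61.  35.]
562,247,100,-4.6 -> shift cm [17.45, 7.85, 1.98] turn 0.3 dist 19.2
```

```bash
python3 -m handwheel '[[1,[2,0,0],0],[1,[5,0,0.5],0],[1,[9,0,1],0],[1,[13,1,2],0],[1,[16,3,2],0],[1,[17.4,5,2],0.3],[1,[17.4,7,2],0.3],[1,[17.4,8.5,2],0.3],[1,[17.4,9.5,2],0.3],[1,[17.4,9.5,2],0.3]]';python3 plan.py 562,247,14,-4.6;python3 - <<'E'
from h import *
for n in ("side","top"): f=vision.grab_frame(n); cv2.imwrite(f"pics/{n}16.png",f[:,:,::-1])
a=cv2.imread("pics/side16.png")[90:200,180:310];b=cv2.imread("pics/top16.png")[130:240,70:200]
cv2.imwrite("pics/c16.png",np.hstack([cv2.resize(a,None,fx=3,fy=3,),cv2.resize(b,None,fx=3,fy=3)]))
E
```

```text
time_s: 35.35
ee_pos: [561.4, 246.2, 82.0]
ee_rot: [-89.5, -0.8, -4.6]
force: [-1.2, 0.8, -0.9]
gripper_width: 21.5
t 35.35 pos [561.4 246.2  82. ] rot [-89.5  -0.8  -4.6] F [-1.2  0.8 -0.9] w 21.5 q [23. 27. 96.  0. 56. 27.]
562,247,14,-4.6 -> shift cm [-0.04, 6.8, 0.03] turn 0.0 dist 6.8
```

View pics/c16.png

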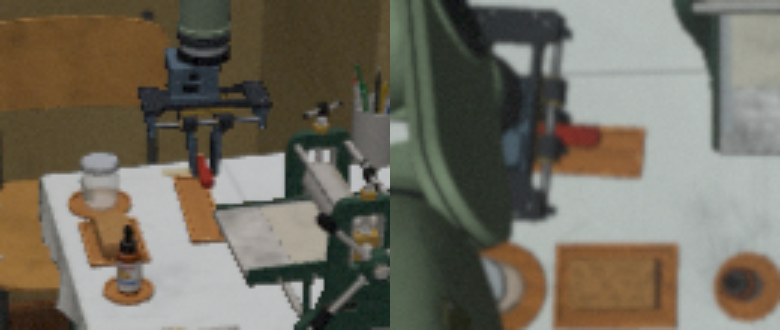

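```bash
python3 - <<'E'
from h import *
print((proj("top",[[557.5,198,88],[561,246,88]])-[70,130])*3+[390,0])
E
python3 -m handwheel '[[1,[0,1.5,0],0],[1,[0,3,0],0],[1,[0,4.5,0],0],[1,[0,5.8,0],0],[1,[0,6.5,0],0],[1,[0,6.8,0],0],[1,[0,6.9,0],0],[1,[0,6.9,0],0]]';python3 plan.py 562,247,10.5,-4.6
```

```text
[[601.20187904 137.5215774 ]
 [549.65737862 135.00618614]]
time_s: 36.25
ee_pos: [564.0, 247.9, 15.4]
ee_rot: [-89.4, -1.0, -4.6]
force: [0.8, 0.5, -0.5]
gripper_width: 21.4
t 36.25 pos [564.  247.9  15.4] rot [-89.4  -1.   -4.6] F [ 0.8  0.5 -0.5] w 21.4 q [23. 32. 99.  0. 48. 27.]
562,247,10.5,-4.6 -> shift cm [-0.21, 0.49, -0.11] turn 0.0 dist 0.5
```

```bash
python3 -m handwheel '[[1,[-0.1,0.1,-0.1],0],[1,[-0.2,0.2,-0.1],0],[1,[-0.2,0.3,-0.1],0],[1,[-0.2,0.38,-0.1],0],[1,[-0.2,0.38,-0.1],0],[1,[-0.2,0.38,-0.1],0]]';python3 plan.py 562,247,10.5,-4.6; python3 - <<'E'
from h import *
for n in ("side","top"): f=vision.grab_frame(n); cv2.imwrite(f"pics/{n}17.png",f[:,:,::-1])
a=cv2.imread("pics/side17.png")[90:200,180:310];b=cv2.imread("pics/top17.png")[130:240,70:200]
cv2.imwrite("pics/c17.png",np.hstack([cv2.resize(a,None,fx=3,fy=3,),cv2.resize(b,None,fx=3,fy=3)]))
E
```

```text
time_s: 36.85
ee_pos: [562.0, 247.1, 11.6]
ee_rot: [-89.4, -1.0, -4.6]
force: [-0.6, -0.4, -0.4]
gripper_width: 21.5
t 36.85 pos [562.  247.1  11.6] rot [-89.4  -1.   -4.6] F [-0.6 -0.4 -0.4] w 21.5 q [ 23.  32. 100.   0.  47.  27.]
562,247,10.5,-4.6 -> shift cm [-0.01, 0.11, -0.01] turn 0.0 dist 0.1
```

View pics/c17.png

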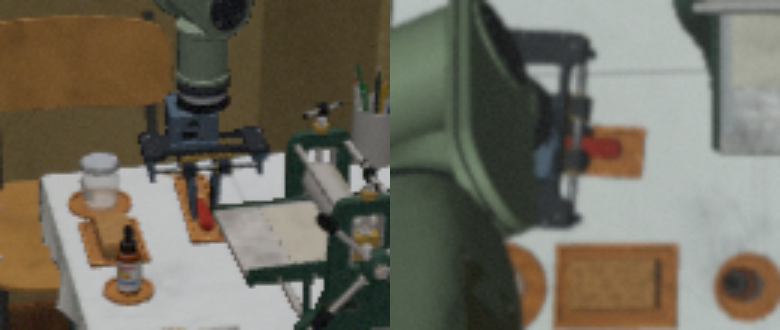

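Handle end at (622,148) lies within the tray's end (wall lines at 128 and 178, end 643); gap about 12 mm as it should be. Lower 1 mm and open.

```bash
python3 -m handwheel '[[1,[0,0.1,0],0],[1,[0,0.15,0],0],[1,[0,0.15,0],0],[1,[0,0.15,0],0]]'; python3 plan.py; python3 -m handwheel '[[2.6,[0,0,0],0],[3,[0,0,0],0],[3.5,[0,0,0],0],[4,[0,0,0],0],[4,[0,0,0],0],[4,[0,0,0],0]]'; python3 -m handwheel '[[4,[0,-1.5,0],0],[4,[0,-4,0],0],[4,[0,-8,0],0],[4,[0,-12,0],0],[4,[0,-16,0],0],[4,[-3,-18,0],0],[4,[-7,-18,0],0],[4,[-11,-18,0],0],[4,[-15,-18,0],0],[4,[-17,-18,0],0]]'; python3 plan.py 385,0,190,0
```

```text
time_s: 37.35
ee_pos: [562.1, 247.1, 10.1]
ee_rot: [-89.4, -1.0, -4.6]
force: [0.3, -0.3, 0.6]
gripper_width: 20.9
t 37.35 pos [562.1 247.1  10.1] rot [-89.4  -1.   -4.6] F [ 0.3 -0.3  0.6] w 20.9 q [ 23.  32. 100.   0.  47.  27.]
time_s: 37.95
ee_pos: [562.2, 247.1, 10.1]
ee_rot: [-89.4, -1.0, -4.6]
force: [-0.9, -1.6, 0.2]
gripper_width: 40.1
time_s: 38.95
ee_pos: [386.0, 258.4, 187.0]
ee_rot: [-89.4, -0.9, -4.5]
force: [0.5, 1.2, -0.4]
gripper_width: 40.1
t 38.95 pos [386.  258.4 187. ] rot [-89.4  -0.9  -4.5] F [ 0.5  1.2 -0.4] w 40.1 q [ 32.   9. 107.  -0.  63.  37.]
385,0,190,0 -> shift cm [1.94, -0.54, -25.77] turn -4.5 dist 25.8
```

Move away to the front to see everything.

```bash
python3 -m handwheel '[[4,[0,0,-4],0],[4,[1,-1,-9],0],[4,[1,-1,-14],0],[4,[1.5,-1,-19],0],[4,[1.5,-1,-24],0],[4,[2,-1,-28],0],[4,[2,-1,-30],0],[4,[2,-1,-30],0]]'; python3 - <<'E'
from h import *
for n in ("side","top"): f=vision.grab_frame(n); cv2.imwrite(f"pics/{n}18.png",f[:,:,::-1])
a=cv2.imread("pics/side18.png")[110:280,190:320];b=cv2.imread("pics/top18.png")[140:260,75:400]
cv2.imwrite("pics/c18.png",cv2.resize(b,None,fx=2.4,fy=2.4,interpolation=cv2.INTER_CUBIC))
cv2.imwrite("pics/c19.png",cv2.resize(a,None,fx=3.5,fy=3.5,interpolation=cv2.INTER_CUBIC))
E
```

```text
time_s: 39.75
ee_pos: [382.0, -44.3, 194.3]
ee_rot: [-89.4, -1.0, -4.8]
force: [-0.1, -0.4, 0.3]
gripper_width: 40.1
```

View pics/c18.png

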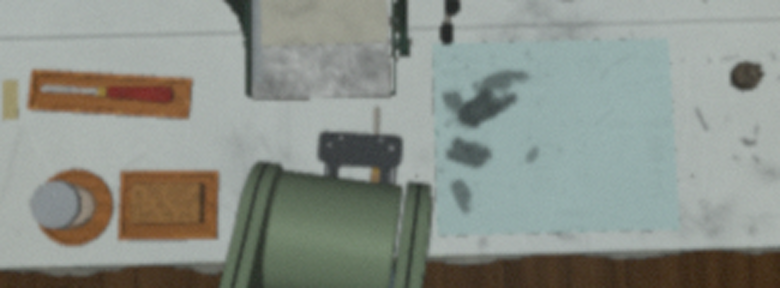

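View pics/c19.png

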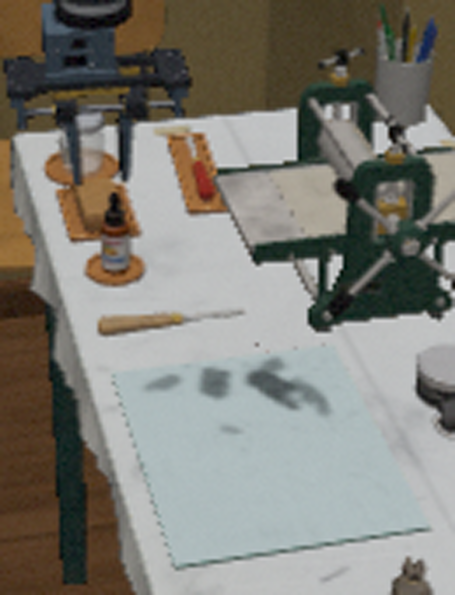

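All four sit within their rims: gouge at (110,93), block at (168,203), jar at (60,205) in the top crop, bottle upright at (115,245) in the side crop. The slab is empty, and the plain gouge and the dabber at (745,75) are where they were.

```bash
python3 - <<'E'
from h import *
s=state(); print(s['time_s'],abs(s['qvel']).max(),s['force']); print(job.job_done())
E
```

```text
39.85 1.9301176512191247 [0.09184377 0.29433289 0.67863274]
the job is handed in; nothing more can be done
None
```

I moved the four things off the slab in the order asked and handed the job in at 39.9 s: the jar, then the bottle, the cork block and the red gouge. The jar and bottle were upright in every picture I took.

- **Placing:** The last pictures show the jar, block and gouge inside their rims from above. The bottle stands upright in its coaster in the side view. It was last seen from above before the gouge move, and was inside its rim then. The release points were within about 1 mm of the measured centres of the coasters and trays.
- **Clear of other things:** The slab is empty, and the plain gouge and the dabber look unmoved. The gripper is open and touching nothing.
- **Forces:** Every force reading I took was below about 7 N, far under the 40 N and 120 N limits.
- **Discrepancies:** The tool had picked up a tilt of about 1° by the end, and one stop was 2.6 mm off and corrected before release. The last reading showed a leftover joint speed of 1.9°/s, so the arm was not quite still when I handed in.

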